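# Put the porcelain pigment jars away in the painter's tray

## Task

Put the four white porcelain pigment jars away in the dark wooden tray, each standing upright in the bay whose floor tile has the colour of its lid. The two brown terracotta jars hold something else although their lids look the same: leave them standing where they are. Set the jars down gently rather than dropping them, and tip none over.

Things in the scene. Friction and masses are not known exactly. Their poses are not given: they have to be found in the camera images.
- jar_blue: White porcelain pigment jar with a thin cobalt line round it and a blue lid, one solid closed piece: round body 58 mm across at its widest and 40 mm high, foot 46 mm across, then a straight-sided round lid 32 mm across and 32 mm tall, 72 mm in all, about 0.16 kg; made to be lifted by its lid. It starts standing on the bench. Origin at the centre of its underside, z up; its yaw has no meaning.
- jar_red: White porcelain pigment jar with a thin cobalt line round it and a red lid, one solid closed piece: round body 58 mm across at its widest and 40 mm high, foot 46 mm across, then a straight-sided round lid 32 mm across and 32 mm tall, 72 mm in all, about 0.16 kg; made to be lifted by its lid. It starts standing on the bench. Origin at the centre of its underside, z up; its yaw has no meaning.
- jar_green: White porcelain pigment jar with a thin cobalt line round it and a green lid, one solid closed piece: round body 58 mm across at its widest and 40 mm high, foot 46 mm across, then a straight-sided round lid 32 mm across and 32 mm tall, 72 mm in all, about 0.16 kg; made to be lifted by its lid. It starts standing on the bench. Origin at the centre of its underside, z up; its yaw has no meaning.
- jar_yellow: White porcelain pigment jar with a thin cobalt line round it and a yellow lid, one solid closed piece: round body 58 mm across at its widest and 40 mm high, foot 46 mm across, then a straight-sided round lid 32 mm across and 32 mm tall, 72 mm in all, about 0.16 kg; made to be lifted by its lid. It starts standing on the bench. Origin at the centre of its underside, z up; its yaw has no meaning.
- tile_blue: Blue square tile, 80 x 80 x 4 mm, lying fixed as the floor of one of the four bays of the dark wooden tray. Origin at the centre of its underside, 6 mm above the bench; its top face is 4 mm above the origin; x and y run along the tray's walls. The bay round it is 82 mm square inside; its walls are 7 mm thick and end 30 mm above the bench. The tray is fixed, 185 mm square, its bays two by two with centres 89 mm apart; which colour is in which bay changes.
- tile_red: Red square tile, 80 x 80 x 4 mm, lying fixed as the floor of one of the four bays of the dark wooden tray. Origin at the centre of its underside, 6 mm above the bench; its top face is 4 mm above the origin; x and y run along the tray's walls. The bay round it is 82 mm square inside; its walls are 7 mm thick and end 30 mm above the bench. The tray is fixed, 185 mm square, its bays two by two with centres 89 mm apart; which colour is in which bay changes.
- tile_green: Green square tile, 80 x 80 x 4 mm, lying fixed as the floor of one of the four bays of the dark wooden tray. Origin at the centre of its underside, 6 mm above the bench; its top face is 4 mm above the origin; x and y run along the tray's walls. The bay round it is 82 mm square inside; its walls are 7 mm thick and end 30 mm above the bench. The tray is fixed, 185 mm square, its bays two by two with centres 89 mm apart; which colour is in which bay changes.
- tile_yellow: Yellow square tile, 80 x 80 x 4 mm, lying fixed as the floor of one of the four bays of the dark wooden tray. Origin at the centre of its underside, 6 mm above the bench; its top face is 4 mm above the origin; x and y run along the tray's walls. The bay round it is 82 mm square inside; its walls are 7 mm thick and end 30 mm above the bench. The tray is fixed, 185 mm square, its bays two by two with centres 89 mm apart; which colour is in which bay changes.
- brown_jar_blue: Brown terracotta jar with a blue lid, a look-alike of the blue-lidded porcelain jar, to be left alone; one solid closed piece: round body 58 mm across at its widest and 40 mm high, foot 46 mm across, then a straight-sided round lid 32 mm across and 32 mm tall, 72 mm in all, about 0.16 kg; made to be lifted by its lid. It starts standing on the bench. Origin at the centre of its underside, z up; its yaw has no meaning.
- brown_jar_green: Brown terracotta jar with a green lid, a look-alike of the green-lidded porcelain jar, to be left alone; one solid closed piece: round body 58 mm across at its widest and 40 mm high, foot 46 mm across, then a straight-sided round lid 32 mm across and 32 mm tall, 72 mm in all, about 0.16 kg; made to be lifted by its lid. It starts standing on the bench. Origin at the centre of its underside, z up; its yaw has no meaning.
There are look-alikes about, which are no part of the job. What is shaped like the jar_red but turquoise is not meant.

How it is judged (in metres and radians):
At the end, for the whole second after the job is handed in: Each white jar stands upright (within 7 degrees) on the tile of its lid's colour, its centre within 20 mm of the tile's (anywhere flat in the bay), released and at rest; both brown jars stand within 25 mm of where they started (horizontal distance between jar_blue and tile_blue below 0.02 m and z of jar_blue in the frame of tile_blue between 0.001 and 0.009 m and angle between each of jar_blue, jar_red, jar_green, jar_yellow, brown_jar_blue, brown_jar_green's own z axis and vertical below 0.12 rad and linear speed of each of jar_blue, jar_red, jar_green, jar_yellow, brown_jar_blue, brown_jar_green below 0.02 m/s and angular speed of each of jar_blue, jar_red, jar_green, jar_yellow below 0.2 rad/s and horizontal distance between jar_red and tile_red below 0.02 m and z of jar_red in the frame of tile_red between 0.001 and 0.009 m and horizontal distance between jar_green and tile_green below 0.02 m and z of jar_green in the frame of tile_green between 0.001 and 0.009 m and horizontal distance between jar_yellow and tile_yellow below 0.02 m and z of jar_yellow in the frame of tile_yellow between 0.001 and 0.009 m and distance of each of brown_jar_blue, brown_jar_green from where it was at the start of the episode below 0.025 m); the robot touches nothing.
It fails at once if a brown jar was moved from its place (more than 25 mm) (distance of any of brown_jar_blue, brown_jar_green from where it was at the start of the episode above 0.025 m).
It fails at once if a jar was tipped over (more than 40 degrees) (angle between any of jar_blue, jar_red, jar_green, jar_yellow, brown_jar_blue, brown_jar_green's own z axis and vertical above 0.7 rad).
It fails at once if a jar was dropped (in free fall faster than 0.7 m/s, a fall of 25 mm) ((linear speed of jar_blue above 0.7 m/s and contact force between jar_blue and anything else below 0.05 N) or (linear speed of jar_red above 0.7 m/s and contact force between jar_red and anything else below 0.05 N) or (linear speed of jar_green above 0.7 m/s and contact force between jar_green and anything else below 0.05 N) or (linear speed of jar_yellow above 0.7 m/s and contact force between jar_yellow and anything else below 0.05 N)).
It also fails if it takes over 104 s, if anything falls off the work surface, if the arm or the gripper's body presses on something with over 40 N, if the wrist force passes 120 N, or if a joint passes its speed limit or range.

## Robot

A 6-joint arm with a two-finger parallel gripper is mounted at the origin on the work surface. World frame = base frame: x ahead of the robot, y to its left, z up, the work surface at z = 0. Lengths are in mm, angles in rad, forces in N, time in s.
With the tool pointing down it reaches from about 275 to 750 mm from the base axis. Payload 10.2 kg.
Tool frame: the origin (TCP) lies at the very end of the fingers, on their centre line; the grasp point (between the pads) lies 19 mm behind it; y points along the fingers, x is the direction in which the jaws open and shut, and the axes are right-handed (so a half turn about y gives the same grasp; the last joint's range is limited). The gripper opens to 85 mm and grips with 20 to 120 N. Pads are 22 mm wide; open, the fingers measure 114 mm over their backs; the gripper's body (76 mm by 85 mm) begins 54 mm behind the grasp point. The pads swing forward as they close: fully open they stand 13 mm farther back than shut.
Start: joints at [-1.412, 0.313, 1.498, -0, 1.331, -0.223], TCP at [195.598, -487.209, 231.294] pointing down, gripper open.
Joint ranges: [-2.94, 2.94], [-0.97, 2.17], [0.19, 2.56], [-1.23, 4.37], [0.02, 3.11], [-2.88, 2.88]. Speed limits (rad/s): [2.39, 2.39, 3.01, 3.14, 3.14, 3.14].

## Interface

Orientations are given as a unit quaternion [w, x, y, z].
In Python, from rig import telemetry, imaging, ctrl gives the robot as it stands.
- The arm moves only by the shell command python3 -m handwheel 'ROWS' [FORCE]. ROWS is JSON, a list of rows, each an object with "delta_pos": the shift along the tool's x, y, z in cm, a list of three; "twist": the turn, a rotation vector about the tool's x, y, z in rad, a list of three; "jaw": the opening, from 0 (shut) to 1 (fully open). A call has exactly 10 rows; each row is the pose to reach, as a shift and turn from the pose commanded when the call began, along the tool's axes at that moment; what a row does not reach only later rows make up. A row lasts 1/12 s, in which the tool goes at most 41.7 mm and 7.16 degrees, less where a joint would pass 70% of its speed; a pose out of reach is approached as far as the arm can. A call with a gripper value outside its range is refused whole. The fingers move at their own pace and stop on an object; FORCE is the grip in N (left out, the last holds). Time passes only in rows, so rows that repeat a pose let the fingers close, or fill a call up. It gives the time, the measured TCP pose, the force and the opening at its end, in the units of the state.
- telemetry.sense(): the state, without advancing time (a new reading comes with each control period).
- imaging.capture(name): name is "scene" or "top" or "wrist"; returns a dict with "frame" (400x640x3 uint8, red, green, blue), "z_map" (400x640 float32, mm along the optical axis (not along the pixel's ray), 0 where there is no reading), "fx", "fy", "cx", "cy" (pixels), "rvec" (rotation vector, rad) and "tvec" (3), from world to camera coordinates, as OpenCV has them. Camera axes: x right, y down, z forward; pixel columns grow to the right and rows downward; lengths in mm; the calibration is good to about 2 mm. A picture is of the moment at which its call begins.
- ctrl.finish_job(): hands the job in, once; it reports no verdict.
The state is a dict: "time_s": time; "joints": joint angles; "dq": joint speeds; "tau": joint torques, N m; "eef_pos": TCP position; "ee_rot": TCP orientation; "force": force on the tool from outside, world axes, zero at the start; "wrist_torque": the same for the moment, N m; "grip_width": opening from 0.0 (shut) to 1.0 (fully open).
Only numpy, scipy, OpenCV 4.12 (cv2) and the standard library are available. Lean on these libraries where they do the work, as an engineer would, in place of code of your own. Each camera call takes 0.05 s, during which the arm holds its last target.

## Working session

There is one attempt and no reset: what is moved stays moved. The work goes in short steps, Python scripts to look and compute and a shell command to move; the robot and the scene stay as the last step left them, time stands still between calls to the robot, and variables do not carry over. Pictures are saved under pics/ and viewed, and the job is handed in when it is done.

```bash
mkdir -p pics; ls
python3 - <<'E'
from rig import telemetry, imaging
import cv2,numpy as np
s=telemetry.sense(); print(s)
for n in ["scene","top","wrist"]:
    c=imaging.capture(n); cv2.imwrite(f"pics/{n}0.png",c["frame"][:,:,::-1])
    np.savez(f"{n}0.npz",**c)
    print(n,{k:c[k] for k in ["fx","fy","cx","cy","rvec","tvec"]})
E
```

```text
pics
{'time_s': 0.0, 'joints': array([-1.41239612e+00,  3.13446796e-01,  1.49844566e+00,  1.76348926e-05,
        1.33098611e+00, -2.23384976e-01]), 'dq': array([ 0.00052135,  0.00121819,  0.00071124, -0.00068813,  0.00101759,
       -0.00224441]), 'tau': array([-4.78640723e-04, -4.12268972e+01, -2.59743619e+01, -1.83431198e-04,
        4.12587746e-03,  2.10836140e-05]), 'eef_pos': array([ 195.56209924, -486.94132522,  230.73348402]), 'ee_rot': array([ 0.58612025, -0.58544846,  0.39635756, -0.39574466]), 'force': array([-0.11067053,  0.12947225, -0.11422751]), 'wrist_torque': array([ 0.00116282, -0.0068882 ,  0.02481782]), 'grip_width': 0.9993676874377877}
scene {'fx': 364.96231191896055, 'fy': 364.96231191896055, 'cx': 321.2138498342268, 'cy': 196.90457319935365, 'rvec': array([ 1.84516501,  1.24721973, -0.6698749 ]), 'tvec': array([-148.31526474, -228.92737266, 1299.89175033])}
top {'fx': 366.1924234775579, 'fy': 366.1924234775579, 'cx': 321.5506438902128, 'cy': 194.8277860449488, 'rvec': array([ 2.19702531, -2.16987781,  0.08566098]), 'tvec': array([ -8.73377491, 495.72749411, 724.76068162])}
wrist {'fx': 346.7611815780231, 'fy': 346.7611815780231, 'cx': 321.60723264533124, 'cy': 200.4804475337374, 'rvec': array([-2.3829607 ,  1.61016307,  0.25296709]), 'tvec': array([-523.95567634,  -39.38219811,  379.95446484])}
```

View pics/top0.png

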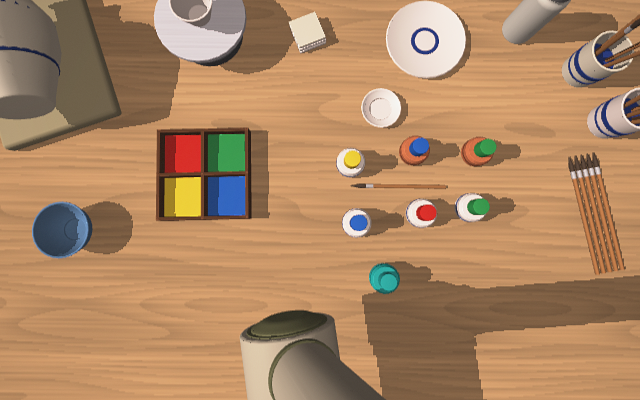

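View pics/scene0.png

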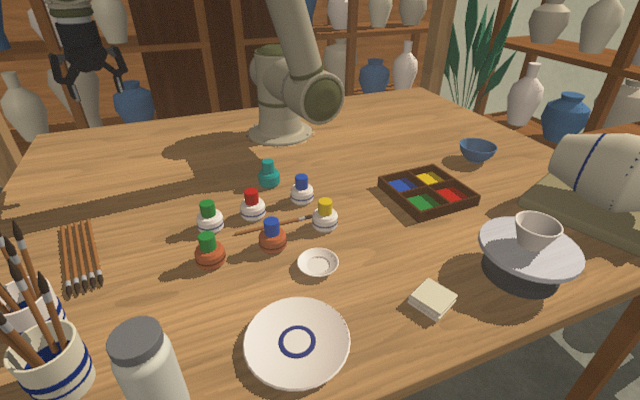

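```bash
cat > h.py <<'E'
import numpy as np,cv2
from scipy.spatial.transform import Rotation as R
def pix2world(c,u,v,z):
    Rm=cv2.Rodrigues(np.array(c["rvec"]))[0]; t=np.array(c["tvec"])
    C=-Rm.T@t; d=Rm.T@np.array([(u-c["cx"])/c["fx"],(v-c["cy"])/c["fy"],1.])
    return C+d*(z-C[2])/d[2]
def depth2world(c):
    Z=c["z_map"]; v,u=np.indices(Z.shape)
    P=np.stack([(u-c["cx"])/c["fx"]*Z,(v-c["cy"])/c["fy"]*Z,Z],-1)
    Rm=cv2.Rodrigues(np.array(c["rvec"]))[0]
    return (P-np.array(c["tvec"]))@Rm
E
python3 - <<'E'
from h import *
c=dict(np.load("top0.npz")); W=depth2world(c)
hsv=cv2.cvtColor(c["frame"],cv2.COLOR_RGB2HSV)
m=((hsv[...,1]>110)&(hsv[...,2]>60)).astype(np.uint8)
hue=hsv[...,0]
for name,(a,b) in dict(red=(0,8),red2=(170,180),orange=(9,18),yellow=(19,34),green=(35,80),turq=(81,97),blue=(98,130)).items():
    mm=m*((hue>=a)&(hue<=b)).astype(np.uint8)
    n,l,st,ce=cv2.connectedComponentsWithStats(mm)
    for i in range(1,n):
        if st[i,4]>60:
            k=l==i; z=W[k][:,2]; zz=np.percentile(z,[10,50,90])
            zp=72 if 60<zz[1]<80 else 10
            print(name,st[i],ce[i].round(1),zz.round(1),pix2world(c,*ce[i],zp).round(1),hsv[k].mean(0).round())
E
```

```text
red [ 164  134   37   39 1375] [182.5 153.5] [ 8.4 10.1 12. ] [578.8 286.5  10. ] [  1. 204. 190.]
red [461 147  20  19  61] [468.  158.6] [14.2 20.6 31.1] [ 575.7 -305.3   10. ] [  8. 162. 135.]
red [416 205  21  16 271] [426.1 212.4] [54.8 71.  72.8] [ 461.1 -199.4   72. ] [  1. 202. 206.]
orange [     0      0    640    400 198669] [336.5 216.2] [-2.1 -0.3  1.7] [453.1 -33.8  10. ] [ 14. 123. 182.]
orange [624  95  16  13  68] [631.9 100.7] [ 84.4 101.3 115.1] [ 702.9 -652.1   10. ] [ 12. 150. 119.]
orange [627 106  13  11  76] [634.1 111.6] [ 60.2  95.1 112.8] [ 679.7 -655.5   10. ] [ 13. 154. 124.]
yellow [344 151  17  18 239] [351.8 159.1] [61.1 71.2 72.8] [560.6 -59.1  72. ] [ 24. 192. 226.]
yellow [ 164  177   37   40 1466] [182.1 196.6] [ 8.4 10.1 11.8] [489.2 283.6  10. ] [ 24. 194. 210.]
green [ 208  134   37   38 1379] [226.1 152.3] [ 8.3 10.  11.7] [582.4 196.4  10. ] [ 66. 154. 139.]
green [474 139  22  18 303] [484.6 147.7] [49.7 70.4 72.5] [ 585.8 -312.3   72. ] [ 66. 158. 139.]
green [467 199  23  16 284] [478.3 206.5] [54.8 70.7 72.6] [ 473.5 -297.8   72. ] [ 66. 15
[... 186 characters left out ...]
114. 172. 123.]
blue [574  48  30  33 140] [581.6  67.8] [45.6 50.4 54. ] [ 772.9 -549.4   10. ] [114. 162.  97.]
blue [597  49  15  16 122] [603.8  55.9] [52.8 54.1 55.8] [ 799.5 -597.5   10. ] [114. 161.  96.]
blue [602 100  25  35 144] [607.8 119.9] [46.2 50.3 53.9] [ 661.2 -599.5   10. ] [114. 168.  99.]
blue [624 103  14  11  61] [629.8 107.6] [52.8 54.2 55.4] [ 688.2 -646.9   10. ] [114. 158.  78.]
blue [409 138  20  18 261] [418.8 146.6] [54.8 71.  72.8] [ 586.3 -186.7   72. ] [109. 189. 175.]
blue [ 208  176   37   40 1446] [226.  195.6] [ 8.3  9.9 11.7] [492.5 193.6  10. ] [109. 184. 171.]
blue [350 215  17  16 215] [358.2 222.4] [69.8 71.6 73.1] [440.8 -71.9  72. ] [109. 185. 190.]
```

Run:
```python
from h import *
from rig import telemetry
for f in ["top0","scene0"]:
    c=dict(np.load(f+".npz")); W=depth2world(c)
    hsv=cv2.cvtColor(c["frame"],cv2.COLOR_RGB2HSV); h=hsv[...,0]
    print(f)
    for name,(a,b) in dict(red=(0,8),yellow=(19,34),green=(55,78),blue=(102,120)).items():
        mm=((h>=a)&(h<=b)&(hsv[...,1]>110)&(hsv[...,2]>60)&(W[...,2]>67)&(W[...,2]<76)&(W[...,0]<640)&(W[...,1]>-400)&(W[...,0]>380)).astype(np.uint8)
        n,l,st,ce=cv2.connectedComponentsWithStats(mm)
        for i in range(1,n):
            if st[i,4]>30:
                ct=max(cv2.findContours((l==i).astype(np.uint8),0,1)[0],key=len).reshape(-1,2)
                q=np.array([pix2world(c,*p,72)[:2] for p in ct],np.float32)
                (x,y),r=cv2.minEnclosingCircle(q)
                print(name,st[i,4],pix2world(c,*ce[i],72).round(1),"circ",x,y,r)
    # tray rim
    mm=((W[...,2]>24)&(W[...,2]<36)&(W[...,0]>420)&(W[...,0]<660)&(W[...,1]>120)&(W[...,1]<360)).astype(np.uint8)
    n,l,st,ce=cv2.connectedComponentsWithStats(mm,connectivity=8); i=1+st[1:,4].argmax()
    v,u=np.where(l==i); q=np.array([pix2world(c,*p,30)[:2] for p in zip(u,v)],np.float32)
    r=cv2.minAreaRect(q); print("tray",r, st[i,4]); print(cv2.boxPoints(r).round(1))
s=telemetry.sense(); w,x,y,z=s["ee_rot"]; print(R.from_quat([x,y,z,w]).as_matrix().round(3))
```

```text
top0
red 216 [ 461.7 -202.3   72. ] circ 461.588134765625 -202.03814697265625 16.071474075317383
yellow 207 [562.3 -59.8  72. ] circ 562.6161499023438 -59.68748474121094 15.533278465270996
green 207 [ 588.2 -317.3   72. ] circ 588.6758422851562 -316.99761962890625 15.869281768798828
green 211 [ 474.4 -302.2   72. ] circ 473.8026123046875 -301.86248779296875 16.247722625732422
blue 204 [ 588.6 -189.4   72. ] circ 588.6846313476562 -189.3365936279297 15.669743537902832
blue 207 [440.8 -72.4  72. ] circ 441.0400695800781 -72.28699493408203 15.180975914001465
tray ((536.0453491210938, 237.80599975585938), (184.84848022460938, 185.5110321044922), 2.0140347480773926) 2073
[[440.4 327.3]
 [446.9 141.9]
 [631.7 148.4]
 [625.2 333.8]]
scene0
red 104 [ 464.2 -203.3   72. ] circ 464.15771484375 -205.0323944091797 19.610340118408203
yellow 118 [566.1 -61.   72. ] circ 567.778076171875 -59.92578125 20.09227752685547
green 93 [ 478.1 -303.2   72. ] circ 478.6153564453125 -303.5837707519531 17.34551429748535
green 138 [ 592.1 -319.1   72. ] circ 593.013427734375 -319.8810119628906 16.94597053527832
blue 61 [444.  -73.1  72. ] circ 445.7849426269531 -71.84208679199219 17.914934158325195
blue 110 [ 592.4 -190.7   72. ] circ 593.8868408203125 -190.8768768310547 17.126949310302734
tray ((537.8411865234375, 236.35052490234375), (192.9503936767578, 193.1729736328125), 1.9653470516204834) 1193
[[438.1 329.6]
 [444.7 136.5]
 [637.6 143.1]
 [630.9 336.2]]
[[ 0.373 -0.     0.928]
 [-0.928  0.001  0.373]
 [-0.001 -1.     0.   ]]
```

```bash
python3 -m handwheel '[{"delta_pos":[-0.7,1.2,3.3],"twist":[0,0.04,0],"jaw":0.7},{"delta_pos":[-1.4,2.4,6.6],"twist":[0,0.08,0],"jaw":0.7},{"delta_pos":[-2.1,3.6,9.9],"twist":[0,0.12,0],"jaw":0.7},{"delta_pos":[-2.8,4.8,13.2],"twist":[0,0.16,0],"jaw":0.7},{"delta_pos":[-3.5,6.0,16.5],"twist":[0,0.2,0],"jaw":0.7},{"delta_pos":[-4.2,7.2,19.8],"twist":[0,0.24,0],"jaw":0.7},{"delta_pos":[-4.9,8.4,23.1],"twist":[0,0.28,0],"jaw":0.7},{"delta_pos":[-5.6,9.6,26.4],"twist":[0,0.32,0],"jaw":0.7},{"delta_pos":[-6.3,10.8,29.7],"twist":[0,0.36,0],"jaw":0.7},{"delta_pos":[-6.8,11.6,32.8],"twist":[0,0.382,0],"jaw":0.7}]' 40
cat > st.py <<'E'
from h import *
from rig import telemetry
import sys
s=telemetry.sense(); w,x,y,z=s["ee_rot"]; M=R.from_quat([x,y,z,w]).as_matrix()
print(round(s["time_s"],2),s["eef_pos"].round(1),"F",s["force"].round(1),"w",round(s["grip_width"],3)); print(M.round(3))
if len(sys.argv)>3:
    d=np.array([float(a) for a in sys.argv[1:4]])-s["eef_pos"]; print("delta_cm",(M.T@d/10).round(2))
E
python3 st.py 474.6 -302.1 45
```

```text
time_s: 0.98
eef_pos: [475.6, -300.1, 113.9]
ee_rot: [0.5, -0.5, 0.501, -0.5]
force: [0.5, -0.3, -0.4]
grip_width: 0.701
0.98 [ 475.6 -300.1  113.9] F [ 0.5 -0.3 -0.4] w 0.701
[[-0.002 -0.001  1.   ]
 [-1.     0.001 -0.002]
 [-0.001 -1.    -0.001]]
delta_cm [ 0.21  6.89 -0.09]
```

```bash
python3 -m handwheel '[{"delta_pos":[0.2,1,-0.1],"twist":[0,0,0],"jaw":0.7},{"delta_pos":[0.2,2,-0.1],"twist":[0,0,0],"jaw":0.7},{"delta_pos":[0.2,3,-0.1],"twist":[0,0,0],"jaw":0.7},{"delta_pos":[0.2,4,-0.1],"twist":[0,0,0],"jaw":0.7},{"delta_pos":[0.2,5,-0.1],"twist":[0,0,0],"jaw":0.7},{"delta_pos":[0.2,6,-0.1],"twist":[0,0,0],"jaw":0.7},{"delta_pos":[0.2,6.5,-0.1],"twist":[0,0,0],"jaw":0.7},{"delta_pos":[0.2,6.9,-0.1],"twist":[0,0,0],"jaw":0.7},{"delta_pos":[0.2,6.9,-0.1],"twist":[0,0,0],"jaw":0.7},{"delta_pos":[0.2,6.9,-0.1],"twist":[0,0,0],"jaw":0.7}]' 40
python3 - <<'E'
from rig import imaging
import cv2
for n in ["scene","wrist"]:
    c=imaging.capture(n); f=c["frame"]
    if n=="scene": f=cv2.resize(f[130:300,120:380],None,fx=3,fy=3)
    cv2.imwrite(f"pics/{n}1.png",f[:,:,::-1])
E
```

```text
time_s: 1.82
eef_pos: [473.7, -304.0, 46.4]
ee_rot: [-0.5, 0.5, -0.5, 0.5]
force: [0.8, 0.1, 0.0]
grip_width: 0.701
```

View pics/scene1.png

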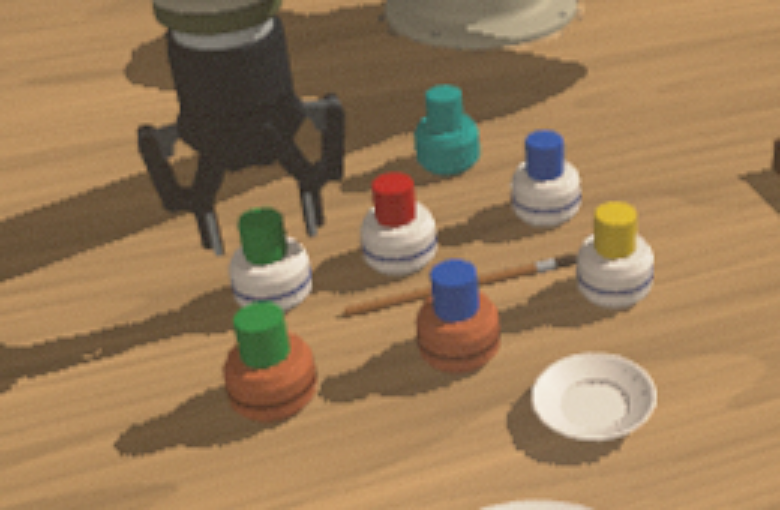

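View pics/wrist1.png

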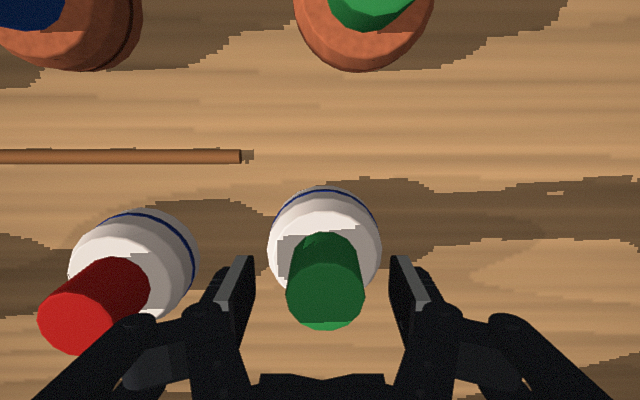

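Run:
```python
from h import *
from rig import imaging
c=imaging.capture("wrist"); W=depth2world(c)
for p in [(245,262),(240,285),(228,320),(398,262),(405,285),(418,320),(325,265),(325,327),(325,295)]: print(p,W[p[1],p[0]].round(1))
```

```text
(245, 262) [ 484.9 -272.4   61.8]
(240, 285) [ 483.  -273.5   76.3]
(228, 320) [ 478.2 -272.3   90.4]
(398, 262) [ 485.3 -334.7   62.5]
(405, 285) [ 485.3 -333.5   80.1]
(418, 320) [ 480.3 -335.2   93.1]
(325, 265) [ 489.  -305.    72.1]
(325, 327) [ 459.7 -305.1   70. ]
(325, 295) [ 475.6 -305.    71.4]
```

```bash
python3 -m handwheel '[{"delta_pos":[0,0,0],"twist":[0,0,0],"jaw":0.3},{"delta_pos":[0,0,0],"twist":[0,0,0],"jaw":0.2},{"delta_pos":[0,0,0],"twist":[0,0,0],"jaw":0.2},{"delta_pos":[0,0,0],"twist":[0,0,0],"jaw":0.2},{"delta_pos":[0,0,0],"twist":[0,0,0],"jaw":0.2},{"delta_pos":[0,0,0],"twist":[0,0,0],"jaw":0.2},{"delta_pos":[0,0,0],"twist":[0,0,0],"jaw":0.2},{"delta_pos":[0,0,0],"twist":[0,0,0],"jaw":0.2},{"delta_pos":[0,0,0],"twist":[0,0,0],"jaw":0.2},{"delta_pos":[0,0,0],"twist":[0,0,0],"jaw":0.2}]' 40; python3 st.py 582.5 194.9 160
```

```text
time_s: 2.8
eef_pos: [473.8, -304.0, 46.6]
ee_rot: [-0.5, 0.5, -0.5, 0.5]
force: [-0.6, -0.9, 4.9]
grip_width: 0.362
2.8 [ 473.8 -304.    46.6] F [-0.6 -0.9  4.9] w 0.362
[[-0.  0.  1.]
 [-1. -0. -0.]
 [ 0. -1.  0.]]
delta_cm [-49.89 -11.36  10.86]
```

```bash
python3 -m handwheel '[{"delta_pos":[0,-1.5,0],"twist":[0,0,0],"jaw":0.2},{"delta_pos":[0,-4,0],"twist":[0,0,0],"jaw":0.2},{"delta_pos":[0,-7,0],"twist":[0,0,0],"jaw":0.2},{"delta_pos":[0,-9.8,0],"twist":[0,0,0],"jaw":0.2},{"delta_pos":[-2,-11.3,0.4],"twist":[0,0,0],"jaw":0.2},{"delta_pos":[-5.5,-11.3,1.2],"twist":[0,0,0],"jaw":0.2},{"delta_pos":[-9.3,-11.3,2.0],"twist":[0,0,0],"jaw":0.2},{"delta_pos":[-13.2,-11.3,2.9],"twist":[0,0,0],"jaw":0.2},{"delta_pos":[-17.1,-11.3,3.7],"twist":[0,0,0],"jaw":0.2},{"delta_pos":[-20,-11.3,4.4],"twist":[0,0,0],"jaw":0.2}]' && python3 st.py 582.5 194.9 160
```

```text
time_s: 3.63
eef_pos: [517.4, -100.9, 158.8]
ee_rot: [0.5, -0.5, 0.5, -0.499]
force: [0.1, -0.4, -1.2]
grip_width: 0.362
3.63 [ 517.4 -100.9  158.8] F [ 0.1 -0.4 -1.2] w 0.362
[[ 0.001 -0.001  1.   ]
 [-1.     0.001  0.001]
 [-0.001 -1.    -0.001]]
delta_cm [-29.58  -0.1    6.54]
```

```bash
python3 -m handwheel '[{"delta_pos":[-3.7,0,0.8],"twist":[0,0,0],"jaw":0.2},{"delta_pos":[-7.5,0,1.7],"twist":[0,0,0],"jaw":0.2},{"delta_pos":[-11.3,0,2.5],"twist":[0,0,0],"jaw":0.2},{"delta_pos":[-15.1,0,3.3],"twist":[0,0,0],"jaw":0.2},{"delta_pos":[-18.9,0,4.2],"twist":[0,0,0],"jaw":0.2},{"delta_pos":[-22.7,0,5.0],"twist":[0,0,0],"jaw":0.2},{"delta_pos":[-26,0,5.7],"twist":[0,0,0],"jaw":0.2},{"delta_pos":[-28.5,0,6.3],"twist":[0,0,0],"jaw":0.2},{"delta_pos":[-29.6,0,6.5],"twist":[0,0,0],"jaw":0.2},{"delta_pos":[-29.6,0,6.5],"twist":[0,0,0],"jaw":0.2}]' && python3 st.py 582.5 194.9 60
python3 - <<'E'
from h import *
from rig import imaging
c=imaging.capture("wrist"); cv2.imwrite("pics/w2.png",c["frame"][:,:,::-1])
E
```

```text
time_s: 4.47
eef_pos: [582.3, 194.0, 158.3]
ee_rot: [-0.5, 0.501, -0.5, 0.499]
force: [0.5, 0.2, -1.6]
grip_width: 0.36
4.47 [582.3 194.  158.3] F [ 0.5  0.2 -1.6] w 0.36
[[ 0.003 -0.001  1.   ]
 [-1.     0.     0.003]
 [-0.    -1.    -0.001]]
delta_cm [-0.08  9.83  0.03]
```

View pics/w2.png

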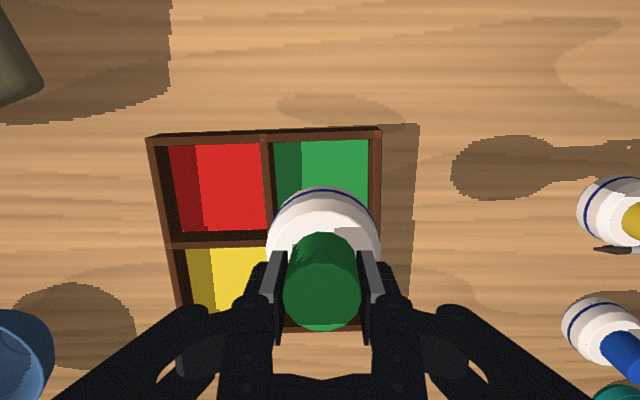

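```bash
python3 -m handwheel '[{"delta_pos":[0,1,0],"twist":[0,0,0],"jaw":0.2},{"delta_pos":[0,3,0],"twist":[0,0,0],"jaw":0.2},{"delta_pos":[0,5.5,0],"twist":[0,0,0],"jaw":0.2},{"delta_pos":[0,7.5,0],"twist":[0,0,0],"jaw":0.2},{"delta_pos":[0,8.8,0],"twist":[0,0,0],"jaw":0.2},{"delta_pos":[0,9.4,0],"twist":[0,0,0],"jaw":0.2},{"delta_pos":[0,9.7,0],"twist":[0,0,0],"jaw":0.2},{"delta_pos":[0,9.9,0],"twist":[0,0,0],"jaw":0.2},{"delta_pos":[0,10.0,0],"twist":[0,0,0],"jaw":0.2},{"delta_pos":[0,10.1,0],"twist":[0,0,0],"jaw":0.2}]' && python3 st.py 582.5 194.9 57
```

```text
time_s: 5.35
eef_pos: [583.2, 191.9, 59.0]
ee_rot: [-0.5, 0.499, -0.5, 0.5]
force: [0.0, -0.5, -0.7]
grip_width: 0.36
5.35 [583.2 191.9  59. ] F [ 0.  -0.5 -0.7] w 0.36
[[-0.     0.001  1.   ]
 [-1.     0.    -0.   ]
 [-0.    -1.     0.001]]
delta_cm [-0.3   0.2  -0.07]
```

```bash
python3 -m handwheel '[{"delta_pos":[-0.2,0,0],"twist":[0,0,0],"jaw":0.2},{"delta_pos":[-0.3,0.05,0],"twist":[0,0,0],"jaw":0.2},{"delta_pos":[-0.3,0.1,0],"twist":[0,0,0],"jaw":0.2},{"delta_pos":[-0.3,0.15,0],"twist":[0,0,0],"jaw":0.2},{"delta_pos":[-0.3,0.2,0],"twist":[0,0,0],"jaw":0.2},{"delta_pos":[-0.3,0.25,0],"twist":[0,0,0],"jaw":0.2},{"delta_pos":[-0.3,0.25,0],"twist":[0,0,0],"jaw":0.2},{"delta_pos":[-0.3,0.25,0],"twist":[0,0,0],"jaw":0.2},{"delta_pos":[-0.3,0.25,0],"twist":[0,0,0],"jaw":0.2},{"delta_pos":[-0.3,0.25,0],"twist":[0,0,0],"jaw":0.2}]' && python3 st.py
```

```text
time_s: 6.18
eef_pos: [583.1, 195.1, 56.7]
ee_rot: [-0.5, 0.5, -0.5, 0.5]
force: [-1.3, -0.2, 5.6]
grip_width: 0.359
6.18 [583.1 195.1  56.7] F [-1.3 -0.2  5.6] w 0.359
[[-0.     0.001  1.   ]
 [-1.     0.    -0.   ]
 [-0.    -1.     0.001]]
```

```bash
python3 -m handwheel '[{"delta_pos":[0,0,0],"twist":[0,0,0],"jaw":0.45},{"delta_pos":[0,0,0],"twist":[0,0,0],"jaw":0.55},{"delta_pos":[0,0,0],"twist":[0,0,0],"jaw":0.65},{"delta_pos":[0,0,0],"twist":[0,0,0],"jaw":0.7},{"delta_pos":[0,0,0],"twist":[0,0,0],"jaw":0.7},{"delta_pos":[0,-1,0],"twist":[0,0,0],"jaw":0.7},{"delta_pos":[0,-3,0],"twist":[0,0,0],"jaw":0.7},{"delta_pos":[0,-5,0],"twist":[0,0,0],"jaw":0.7},{"delta_pos":[0,-7,0],"twist":[0,0,0],"jaw":0.7},{"delta_pos":[0,-8,0],"twist":[0,0,0],"jaw":0.7}]' && python3 st.py 462.5 -202.3 115
cat > see.py <<'E'
from h import *
from rig import imaging
import sys
c=imaging.capture("top"); cv2.imwrite(f"pics/{sys.argv[1]}.png",c["frame"][:,:,::-1])
W=depth2world(c)
hsv=cv2.cvtColor(c["frame"],cv2.COLOR_RGB2HSV); h=hsv[...,0]
for name,(a,b) in dict(red=(0,8),yellow=(19,34),green=(55,78),blue=(102,120)).items():
    mm=((h>=a)&(h<=b)&(hsv[...,1]>110)&(hsv[...,2]>50)&(W[...,2]>66)&(W[...,2]<88)&(W[...,0]<640)&(W[...,1]>-400)&(W[...,0]>380)).astype(np.uint8)
    n,l,st,ce=cv2.connectedComponentsWithStats(mm)
    for i in range(1,n):
        if st[i,4]>30:
            z=np.median(W[l==i][:,2])
            print(name,st[i,4],pix2world(c,*ce[i],82 if z>77 else 72).round(1),z.round(1))
E
python3 see.py t1
```

```text
time_s: 7.02
eef_pos: [583.6, 195.2, 139.1]
ee_rot: [0.501, -0.499, 0.499, -0.501]
force: [-0.1, -0.1, 0.2]
grip_width: 0.699
7.02 [583.6 195.2 139.1] F [-0.1 -0.1  0.2] w 0.699
[[-0.     0.004  1.   ]
 [-1.     0.001 -0.   ]
 [-0.001 -1.     0.004]]
delta_cm [ 39.76   2.34 -12.12]
red 218 [ 461.6 -201.9   72. ] 71.3
yellow 207 [562.2 -59.8  72. ] 71.5
green 216 [580.9 193.6  82. ] 81.7
green 213 [ 587.8 -317.1   72. ] 70.9
blue 203 [ 588.6 -189.4   72. ] 71.2
blue 207 [440.8 -72.4  72. ] 71.5
```

View pics/t1.png

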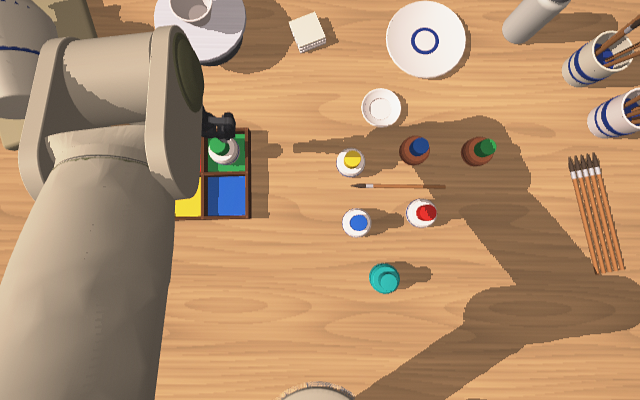

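```bash
python3 -m handwheel '[{"delta_pos":[2,0,-0.6],"twist":[0,0,0],"jaw":0.7},{"delta_pos":[5.8,0,-1.8],"twist":[0,0,0],"jaw":0.7},{"delta_pos":[9.7,0,-3.0],"twist":[0,0,0],"jaw":0.7},{"delta_pos":[13.6,0,-4.1],"twist":[0,0,0],"jaw":0.7},{"delta_pos":[17.5,0,-5.3],"twist":[0,0,0],"jaw":0.7},{"delta_pos":[21.4,0.3,-6.5],"twist":[0,0,0],"jaw":0.7},{"delta_pos":[25.3,0.7,-7.7],"twist":[0,0,0],"jaw":0.7},{"delta_pos":[29.2,1.2,-8.9],"twist":[0,0,0],"jaw":0.7},{"delta_pos":[33,1.8,-10.1],"twist":[0,0,0],"jaw":0.7},{"delta_pos":[36.5,2.2,-11.2],"twist":[0,0,0],"jaw":0.7}]' && python3 st.py 462.5 -202.3 46
```

```text
time_s: 7.9
eef_pos: [469.3, -171.6, 113.0]
ee_rot: [0.5, -0.5, 0.501, -0.5]
force: [1.5, -0.3, 0.0]
grip_width: 0.698
7.9 [ 469.3 -171.6  113. ] F [ 1.5 -0.3  0. ] w 0.698
[[-0.001 -0.001  1.   ]
 [-1.     0.001 -0.001]
 [-0.001 -1.    -0.001]]
delta_cm [ 3.07  6.69 -0.67]
```

```bash
python3 -m handwheel '[{"delta_pos":[1.8,0,-0.4],"twist":[0,0,0],"jaw":0.7},{"delta_pos":[3,0,-0.7],"twist":[0,0,0],"jaw":0.7},{"delta_pos":[3.2,1,-0.7],"twist":[0,0,0],"jaw":0.7},{"delta_pos":[3.2,2.3,-0.7],"twist":[0,0,0],"jaw":0.7},{"delta_pos":[3.2,3.8,-0.7],"twist":[0,0,0],"jaw":0.7},{"delta_pos":[3.2,5.2,-0.7],"twist":[0,0,0],"jaw":0.7},{"delta_pos":[3.2,6.2,-0.7],"twist":[0,0,0],"jaw":0.7},{"delta_pos":[3.2,6.7,-0.7],"twist":[0,0,0],"jaw":0.7},{"delta_pos":[3.2,6.8,-0.7],"twist":[0,0,0],"jaw":0.7},{"delta_pos":[3.2,6.8,-0.7],"twist":[0,0,0],"jaw":0.7}]' && python3 st.py 462.5 -202.3 46
```

```text
time_s: 8.73
eef_pos: [463.9, -201.5, 45.7]
ee_rot: [0.5, -0.5, 0.5, -0.5]
force: [0.8, 0.4, 0.4]
grip_width: 0.705
8.73 [ 463.9 -201.5   45.7] F [0.8 0.4 0.4] w 0.705
[[ 0. -0.  1.]
 [-1.  0.  0.]
 [-0. -1. -0.]]
delta_cm [ 0.08 -0.03 -0.14]
```

Aligned within 2 mm; close, then lift.

```bash
python3 -m handwheel '[{"delta_pos":[0,0,-0.1],"twist":[0,0,0],"jaw":0.4},{"delta_pos":[0,0,-0.1],"twist":[0,0,0],"jaw":0.2},{"delta_pos":[0,0,-0.1],"twist":[0,0,0],"jaw":0.2},{"delta_pos":[0,0,-0.1],"twist":[0,0,0],"jaw":0.2},{"delta_pos":[0,0,-0.1],"twist":[0,0,0],"jaw":0.2},{"delta_pos":[0,0,-0.1],"twist":[0,0,0],"jaw":0.2},{"delta_pos":[0,0,-0.1],"twist":[0,0,0],"jaw":0.2},{"delta_pos":[0,0,-0.1],"twist":[0,0,0],"jaw":0.2},{"delta_pos":[0,0,-0.1],"twist":[0,0,0],"jaw":0.2},{"delta_pos":[0,0,-0.1],"twist":[0,0,0],"jaw":0.2}]' 40 && python3 st.py 579.6 283.8 160
```

```text
time_s: 9.57
eef_pos: [463.0, -202.2, 46.4]
ee_rot: [-0.5, 0.5, -0.5, 0.501]
force: [-0.6, 0.5, 6.2]
grip_width: 0.363
9.57 [ 463.  -202.2   46.4] F [-0.6  0.5  6.2] w 0.363
[[-0.     0.001  1.   ]
 [-1.    -0.001 -0.   ]
 [ 0.001 -1.     0.001]]
delta_cm [-48.59 -11.39  11.66]
```

```bash
python3 -m handwheel '[{"delta_pos":[0,-1.5,0],"twist":[0,0,0],"jaw":0.2},{"delta_pos":[0,-4,0],"twist":[0,0,0],"jaw":0.2},{"delta_pos":[0,-7,0],"twist":[0,0,0],"jaw":0.2},{"delta_pos":[0,-9.8,0],"twist":[0,0,0],"jaw":0.2},{"delta_pos":[-2,-11.3,0.5],"twist":[0,0,0],"jaw":0.2},{"delta_pos":[-5.5,-11.3,1.3],"twist":[0,0,0],"jaw":0.2},{"delta_pos":[-9.3,-11.3,2.2],"twist":[0,0,0],"jaw":0.2},{"delta_pos":[-13.2,-11.3,3.1],"twist":[0,0,0],"jaw":0.2},{"delta_pos":[-17.1,-11.3,4.1],"twist":[0,0,0],"jaw":0.2},{"delta_pos":[-20,-11.3,4.8],"twist":[0,0,0],"jaw":0.2}]' && python3 st.py 579.6 283.8 160
```

```text
time_s: 10.4
eef_pos: [510.5, 1.0, 158.5]
ee_rot: [-0.5, 0.5, -0.5, 0.499]
force: [0.3, 0.1, -2.0]
grip_width: 0.358
10.4 [510.5   1.  158.5] F [ 0.3  0.1 -2. ] w 0.358
[[ 0.001 -0.001  1.   ]
 [-1.     0.001  0.001]
 [-0.001 -1.    -0.001]]
delta_cm [-28.27  -0.14   6.93]
```

```bash
python3 -m handwheel '[{"delta_pos":[-3.7,0,0.9],"twist":[0,0,0],"jaw":0.2},{"delta_pos":[-7.5,0,1.8],"twist":[0,0,0],"jaw":0.2},{"delta_pos":[-11.3,0,2.7],"twist":[0,0,0],"jaw":0.2},{"delta_pos":[-15.1,0,3.6],"twist":[0,0,0],"jaw":0.2},{"delta_pos":[-18.9,0,4.5],"twist":[0,0,0],"jaw":0.2},{"delta_pos":[-22.7,0,5.4],"twist":[0,0,0],"jaw":0.2},{"delta_pos":[-25.5,0,6.1],"twist":[0,0,0],"jaw":0.2},{"delta_pos":[-27.5,0,6.6],"twist":[0,0,0],"jaw":0.2},{"delta_pos":[-28.5,0,6.8],"twist":[0,0,0],"jaw":0.2},{"delta_pos":[-28.5,0,6.8],"twist":[0,0,0],"jaw":0.2}]' && python3 st.py 579.6 283.8 56.4
```

```text
time_s: 11.23
eef_pos: [578.3, 284.5, 157.9]
ee_rot: [-0.5, 0.501, -0.5, 0.499]
force: [0.1, -0.2, -2.1]
grip_width: 0.361
11.23 [578.3 284.5 157.9] F [ 0.1 -0.2 -2.1] w 0.361
[[ 0.002 -0.001  1.   ]
 [-1.    -0.     0.002]
 [ 0.    -1.    -0.001]]
delta_cm [ 0.07 10.15  0.14]
```

```bash
python3 -m handwheel '[{"delta_pos":[0,1,0.1],"twist":[0,0,0],"jaw":0.2},{"delta_pos":[0,3,0.1],"twist":[0,0,0],"jaw":0.2},{"delta_pos":[0,5.5,0.1],"twist":[0,0,0],"jaw":0.2},{"delta_pos":[0,7.5,0.1],"twist":[0,0,0],"jaw":0.2},{"delta_pos":[0,8.8,0.1],"twist":[0,0,0],"jaw":0.2},{"delta_pos":[0,9.4,0.1],"twist":[0,0,0],"jaw":0.2},{"delta_pos":[0,9.7,0.1],"twist":[0,0,0],"jaw":0.2},{"delta_pos":[0,9.9,0.1],"twist":[0,0,0],"jaw":0.2},{"delta_pos":[0,10.0,0.1],"twist":[0,0,0],"jaw":0.2},{"delta_pos":[0,10.0,0.1],"twist":[0,0,0],"jaw":0.2}]' && python3 st.py 579.6 283.8 56.4
```

```text
time_s: 12.07
eef_pos: [580.2, 283.1, 59.6]
ee_rot: [0.5, -0.5, 0.5, -0.5]
force: [0.3, 0.4, -0.9]
grip_width: 0.355
12.07 [580.2 283.1  59.6] F [ 0.3  0.4 -0.9] w 0.355
[[-0.     0.001  1.   ]
 [-1.     0.    -0.   ]
 [-0.    -1.     0.001]]
delta_cm [-0.07  0.32 -0.06]
```

```bash
python3 -m handwheel '[{"delta_pos":[0,0.08,0],"twist":[0,0,0],"jaw":0.2},{"delta_pos":[0,0.16,0],"twist":[0,0,0],"jaw":0.2},{"delta_pos":[0,0.24,0],"twist":[0,0,0],"jaw":0.2},{"delta_pos":[0,0.3,0],"twist":[0,0,0],"jaw":0.2},{"delta_pos":[0,0.35,0],"twist":[0,0,0],"jaw":0.2},{"delta_pos":[0,0.35,0],"twist":[0,0,0],"jaw":0.2},{"delta_pos":[0,0.35,0],"twist":[0,0,0],"jaw":0.2},{"delta_pos":[0,0.35,0],"twist":[0,0,0],"jaw":0.2},{"delta_pos":[0,0.35,0],"twist":[0,0,0],"jaw":0.2},{"delta_pos":[0,0.35,0],"twist":[0,0,0],"jaw":0.2}]' && python3 st.py
```

```text
time_s: 12.9
eef_pos: [580.3, 283.1, 56.4]
ee_rot: [0.5, -0.499, 0.5, -0.5]
force: [-1.7, -1.4, 5.6]
grip_width: 0.363
12.9 [580.3 283.1  56.4] F [-1.7 -1.4  5.6] w 0.363
[[-0.     0.002  1.   ]
 [-1.     0.    -0.   ]
 [-0.    -1.     0.002]]
```

```bash
python3 -m handwheel '[{"delta_pos":[0,0,0],"twist":[0,0,0],"jaw":0.45},{"delta_pos":[0,0,0],"twist":[0,0,0],"jaw":0.55},{"delta_pos":[0,0,0],"twist":[0,0,0],"jaw":0.65},{"delta_pos":[0,0,0],"twist":[0,0,0],"jaw":0.7},{"delta_pos":[0,0,0],"twist":[0,0,0],"jaw":0.7},{"delta_pos":[0,-1,0],"twist":[0,0,0],"jaw":0.7},{"delta_pos":[0,-3,0],"twist":[0,0,0],"jaw":0.7},{"delta_pos":[0,-5,0],"twist":[0,0,0],"jaw":0.7},{"delta_pos":[0,-7,0],"twist":[0,0,0],"jaw":0.7},{"delta_pos":[0,-8,0],"twist":[0,0,0],"jaw":0.7}]' && python3 st.py 563.3 -60 115
python3 see.py t2
```

```text
time_s: 13.73
eef_pos: [580.6, 283.4, 138.7]
ee_rot: [0.501, -0.499, 0.499, -0.501]
force: [-0.7, -0.1, 1.1]
grip_width: 0.699
13.73 [580.6 283.4 138.7] F [-0.7 -0.1  1.1] w 0.699
[[-0.     0.004  1.   ]
 [-1.     0.001 -0.   ]
 [-0.001 -1.     0.004]]
delta_cm [34.34  2.33 -1.74]
red 223 [575.  278.6  82. ] 81.7
yellow 210 [562.3 -59.7  72. ] 71.6
green 236 [581.8 193.   82. ] 81.8
green 209 [ 588.1 -317.2   72. ] 71.1
blue 207 [ 588.5 -189.2   72. ] 71.3
blue 208 [440.8 -72.4  72. ] 71.4
```

View pics/t2.png

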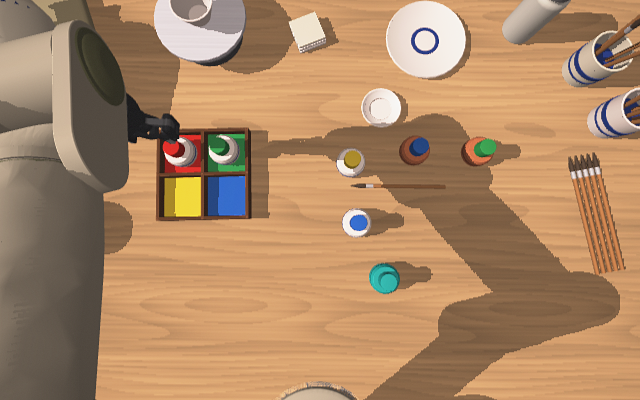

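```bash
python3 -m handwheel '[{"delta_pos":[2,0,-0.1],"twist":[0,0,0],"jaw":0.7},{"delta_pos":[5.8,0,-0.3],"twist":[0,0,0],"jaw":0.7},{"delta_pos":[9.8,0,-0.5],"twist":[0,0,0],"jaw":0.7},{"delta_pos":[13.8,0,-0.7],"twist":[0,0,0],"jaw":0.7},{"delta_pos":[17.8,0,-0.9],"twist":[0,0,0],"jaw":0.7},{"delta_pos":[21.8,0.3,-1.1],"twist":[0,0,0],"jaw":0.7},{"delta_pos":[25.8,0.7,-1.3],"twist":[0,0,0],"jaw":0.7},{"delta_pos":[29.8,1.2,-1.5],"twist":[0,0,0],"jaw":0.7},{"delta_pos":[33,1.8,-1.7],"twist":[0,0,0],"jaw":0.7},{"delta_pos":[34.3,2.2,-1.7],"twist":[0,0,0],"jaw":0.7}]' && python3 st.py 563.3 -60 46
```

```text
time_s: 14.62
eef_pos: [561.9, -63.6, 112.3]
ee_rot: [0.499, -0.499, 0.501, -0.501]
force: [-1.0, 0.3, 0.4]
grip_width: 0.702
14.62 [561.9 -63.6 112.3] F [-1.   0.3  0.4] w 0.702
[[-0.004 -0.001  1.   ]
 [-1.    -0.    -0.004]
 [ 0.    -1.    -0.001]]
delta_cm [-0.36  6.63  0.15]
```

```bash
python3 see.py t3
```

```text
red 259 [577.2 279.2  82. ] 81.7
green 235 [581.9 193.2  82. ] 81.6
green 208 [ 587.9 -317.1   72. ] 71.1
```

View pics/t3.png

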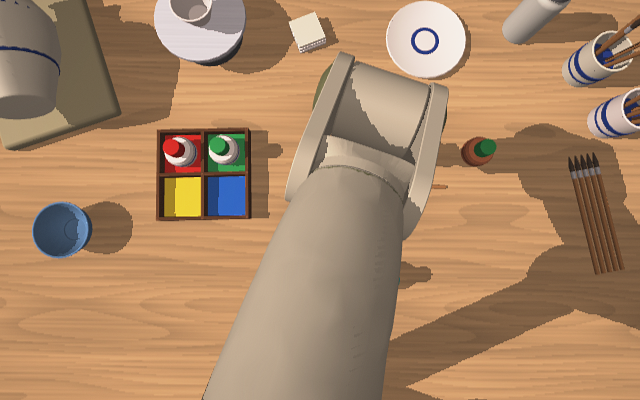

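```bash
python3 -m handwheel '[{"delta_pos":[0,0.4,0],"twist":[0,0,0],"jaw":0.7},{"delta_pos":[0,1,0],"twist":[0,0,0],"jaw":0.7},{"delta_pos":[0,2,0],"twist":[0,0,0],"jaw":0.7},{"delta_pos":[0,3.2,0],"twist":[0,0,0],"jaw":0.7},{"delta_pos":[0,4.5,0],"twist":[0,0,0],"jaw":0.7},{"delta_pos":[0,5.5,0],"twist":[0,0,0],"jaw":0.7},{"delta_pos":[0,6.2,0],"twist":[0,0,0],"jaw":0.7},{"delta_pos":[0,6.6,0],"twist":[0,0,0],"jaw":0.7},{"delta_pos":[0,6.8,0],"twist":[0,0,0],"jaw":0.7},{"delta_pos":[0,6.8,0],"twist":[0,0,0],"jaw":0.7}]' && python3 st.py 563.3 -60 46
```

```text
time_s: 15.5
eef_pos: [562.7, -59.7, 45.1]
ee_rot: [-0.5, 0.5, -0.5, 0.5]
force: [0.7, -0.3, 0.7]
grip_width: 0.701
15.5 [562.7 -59.7  45.1] F [ 0.7 -0.3  0.7] w 0.701
[[ 0. -0.  1.]
 [-1.  0.  0.]
 [-0. -1. -0.]]
delta_cm [ 0.03 -0.09  0.06]
```

```bash
python3 -m handwheel '[{"delta_pos":[0,-0.1,0.1],"twist":[0,0,0],"jaw":0.4},{"delta_pos":[0,-0.1,0.1],"twist":[0,0,0],"jaw":0.2},{"delta_pos":[0,-0.1,0.1],"twist":[0,0,0],"jaw":0.2},{"delta_pos":[0,-0.1,0.1],"twist":[0,0,0],"jaw":0.2},{"delta_pos":[0,-0.1,0.1],"twist":[0,0,0],"jaw":0.2},{"delta_pos":[0,-0.1,0.1],"twist":[0,0,0],"jaw":0.2},{"delta_pos":[0,-0.1,0.1],"twist":[0,0,0],"jaw":0.2},{"delta_pos":[0,-0.1,0.1],"twist":[0,0,0],"jaw":0.2},{"delta_pos":[0,-0.1,0.1],"twist":[0,0,0],"jaw":0.2},{"delta_pos":[0,-0.1,0.1],"twist":[0,0,0],"jaw":0.2}]' 40 && python3 st.py 490.5 281 160
```

```text
time_s: 16.33
eef_pos: [564.2, -60.1, 47.0]
ee_rot: [-0.5, 0.5, -0.5, 0.501]
force: [-0.4, -0.2, 5.8]
grip_width: 0.357
16.33 [564.2 -60.1  47. ] F [-0.4 -0.2  5.8] w 0.357
[[-0.     0.002  1.   ]
 [-1.    -0.001 -0.   ]
 [ 0.001 -1.     0.002]]
delta_cm [-34.11 -11.33  -7.36]
```

```bash
python3 -m handwheel '[{"delta_pos":[0,-1.5,0],"twist":[0,0,0],"jaw":0.2},{"delta_pos":[0,-4,0],"twist":[0,0,0],"jaw":0.2},{"delta_pos":[0,-7,0],"twist":[0,0,0],"jaw":0.2},{"delta_pos":[0,-9.8,0],"twist":[0,0,0],"jaw":0.2},{"delta_pos":[-2,-11.3,-0.4],"twist":[0,0,0],"jaw":0.2},{"delta_pos":[-5.5,-11.3,-1.2],"twist":[0,0,0],"jaw":0.2},{"delta_pos":[-9.3,-11.3,-2],"twist":[0,0,0],"jaw":0.2},{"delta_pos":[-13.2,-11.3,-2.8],"twist":[0,0,0],"jaw":0.2},{"delta_pos":[-17.1,-11.3,-3.7],"twist":[0,0,0],"jaw":0.2},{"delta_pos":[-20,-11.3,-4.3],"twist":[0,0,0],"jaw":0.2}]' && python3 st.py 490.5 281 160
```

```text
time_s: 17.17
eef_pos: [519.3, 142.8, 159.0]
ee_rot: [-0.5, 0.5, -0.5, 0.499]
force: [0.2, 0.6, -0.7]
grip_width: 0.36
17.17 [519.3 142.8 159. ] F [ 0.2  0.6 -0.7] w 0.36
[[ 0.001 -0.001  1.   ]
 [-1.     0.     0.001]
 [-0.    -1.    -0.001]]
delta_cm [-13.83  -0.09  -2.86]
```

```bash
python3 -m handwheel '[{"delta_pos":[-2.5,0,-0.5],"twist":[0,0,0],"jaw":0.2},{"delta_pos":[-5.5,0,-1.2],"twist":[0,0,0],"jaw":0.2},{"delta_pos":[-8.5,0,-1.9],"twist":[0,0,0],"jaw":0.2},{"delta_pos":[-11,0,-2.4],"twist":[0,0,0],"jaw":0.2},{"delta_pos":[-13,0,-2.9],"twist":[0,0,0],"jaw":0.2},{"delta_pos":[-14.1,0,-3.1],"twist":[0,0,0],"jaw":0.2},{"delta_pos":[-14.1,0,-3.1],"twist":[0,0,0],"jaw":0.2},{"delta_pos":[-14.1,0,-3.1],"twist":[0,0,0],"jaw":0.2},{"delta_pos":[-14.1,0,-3.1],"twist":[0,0,0],"jaw":0.2},{"delta_pos":[-14.1,0,-3.1],"twist":[0,0,0],"jaw":0.2}]' && python3 st.py 490.5 281 57
```

```text
time_s: 18.0
eef_pos: [490.1, 280.0, 159.2]
ee_rot: [-0.499, 0.5, -0.5, 0.5]
force: [-0.2, -0.0, -1.9]
grip_width: 0.362
18.0 [490.1 280.  159.2] F [-0.2 -0.  -1.9] w 0.362
[[-0.002 -0.     1.   ]
 [-1.    -0.    -0.002]
 [ 0.    -1.    -0.   ]]
delta_cm [-0.1  10.22  0.04]
```

```bash
python3 -m handwheel '[{"delta_pos":[0,1,0],"twist":[0,0,0],"jaw":0.2},{"delta_pos":[0,3,0],"twist":[0,0,0],"jaw":0.2},{"delta_pos":[0,5.5,0],"twist":[0,0,0],"jaw":0.2},{"delta_pos":[0,7.5,0],"twist":[0,0,0],"jaw":0.2},{"delta_pos":[0,8.8,0],"twist":[0,0,0],"jaw":0.2},{"delta_pos":[0,9.4,0],"twist":[0,0,0],"jaw":0.2},{"delta_pos":[0,9.7,0],"twist":[0,0,0],"jaw":0.2},{"delta_pos":[0,9.9,0],"twist":[0,0,0],"jaw":0.2},{"delta_pos":[0,10.0,0],"twist":[0,0,0],"jaw":0.2},{"delta_pos":[0,10.0,0],"twist":[0,0,0],"jaw":0.2}]' && python3 st.py 490.5 281 57
```

```text
time_s: 18.83
eef_pos: [490.1, 281.1, 59.8]
ee_rot: [-0.5, 0.5, -0.5, 0.5]
force: [0.6, 0.2, -1.3]
grip_width: 0.358
18.83 [490.1 281.1  59.8] F [ 0.6  0.2 -1.3] w 0.358
[[-0.     0.001  1.   ]
 [-1.     0.    -0.   ]
 [-0.    -1.     0.001]]
delta_cm [0.01 0.28 0.04]
```

```bash
python3 -m handwheel '[{"delta_pos":[0,0.08,0],"twist":[0,0,0],"jaw":0.2},{"delta_pos":[0,0.16,0],"twist":[0,0,0],"jaw":0.2},{"delta_pos":[0,0.24,0],"twist":[0,0,0],"jaw":0.2},{"delta_pos":[0,0.28,0],"twist":[0,0,0],"jaw":0.2},{"delta_pos":[0,0.32,0],"twist":[0,0,0],"jaw":0.2},{"delta_pos":[0,0.32,0],"twist":[0,0,0],"jaw":0.2},{"delta_pos":[0,0.32,0],"twist":[0,0,0],"jaw":0.2},{"delta_pos":[0,0.32,0],"twist":[0,0,0],"jaw":0.2},{"delta_pos":[0,0.32,0],"twist":[0,0,0],"jaw":0.2},{"delta_pos":[0,0.32,0],"twist":[0,0,0],"jaw":0.2}]' && python3 st.py
```

```text
time_s: 19.67
eef_pos: [490.2, 281.2, 57.0]
ee_rot: [0.5, -0.5, 0.5, -0.5]
force: [-2.0, -1.8, 5.9]
grip_width: 0.361
19.67 [490.2 281.2  57. ] F [-2.  -1.8  5.9] w 0.361
[[-0.     0.001  1.   ]
 [-1.     0.    -0.   ]
 [-0.    -1.     0.001]]
```

```bash
python3 -m handwheel '[{"delta_pos":[0,0,0],"twist":[0,0,0],"jaw":0.45},{"delta_pos":[0,0,0],"twist":[0,0,0],"jaw":0.55},{"delta_pos":[0,0,0],"twist":[0,0,0],"jaw":0.65},{"delta_pos":[0,0,0],"twist":[0,0,0],"jaw":0.7},{"delta_pos":[0,0,0],"twist":[0,0,0],"jaw":0.7},{"delta_pos":[0,-1,0],"twist":[0,0,0],"jaw":0.7},{"delta_pos":[0,-3,0],"twist":[0,0,0],"jaw":0.7},{"delta_pos":[0,-5,0],"twist":[0,0,0],"jaw":0.7},{"delta_pos":[0,-7,0],"twist":[0,0,0],"jaw":0.7},{"delta_pos":[0,-8,0],"twist":[0,0,0],"jaw":0.7}]' && python3 st.py 441.8 -72.4 115
python3 see.py t4
```

```text
time_s: 20.5
eef_pos: [490.6, 281.4, 139.2]
ee_rot: [0.501, -0.499, 0.499, -0.501]
force: [-0.2, 0.7, 0.2]
grip_width: 0.701
20.5 [490.6 281.4 139.2] F [-0.2  0.7  0.2] w 0.701
[[-0.     0.004  1.   ]
 [-1.     0.001 -0.   ]
 [-0.001 -1.     0.004]]
delta_cm [35.39  2.36 -4.88]
red 257 [577.3 279.2  82. ] 81.6
yellow 114 [481.8 275.   82. ] 81.1
green 233 [581.9 193.2  82. ] 81.7
green 211 [ 588.1 -317.1   72. ] 71.1
blue 206 [ 588.6 -189.3   72. ] 71.3
blue 200 [440.7 -72.3  72. ] 71.7
```

View pics/t4.png

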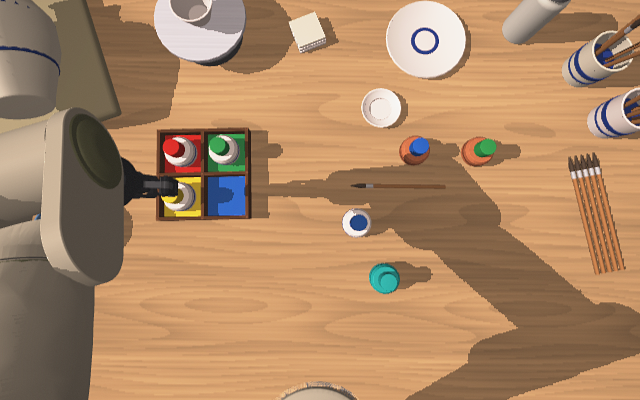

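Three jars stand in their bays (the yellow one partly hidden by the gripper at px (175,190)). Blue is at px (357,223); on to it.

```bash
python3 -m handwheel '[{"delta_pos":[2,0,-0.3],"twist":[0,0,0],"jaw":0.7},{"delta_pos":[5.8,0,-0.8],"twist":[0,0,0],"jaw":0.7},{"delta_pos":[9.8,0,-1.4],"twist":[0,0,0],"jaw":0.7},{"delta_pos":[13.8,0,-1.9],"twist":[0,0,0],"jaw":0.7},{"delta_pos":[17.8,0,-2.5],"twist":[0,0,0],"jaw":0.7},{"delta_pos":[21.8,0.3,-3],"twist":[0,0,0],"jaw":0.7},{"delta_pos":[25.8,0.7,-3.6],"twist":[0,0,0],"jaw":0.7},{"delta_pos":[29.8,1.2,-4.1],"twist":[0,0,0],"jaw":0.7},{"delta_pos":[33.5,1.8,-4.6],"twist":[0,0,0],"jaw":0.7},{"delta_pos":[35.4,2.2,-4.8],"twist":[0,0,0],"jaw":0.7}]' && python3 st.py 441.8 -72.4 46
```

```text
time_s: 21.38
eef_pos: [440.7, -76.0, 113.3]
ee_rot: [0.499, -0.5, 0.501, -0.501]
force: [0.6, 0.7, 0.9]
grip_width: 0.697
21.38 [440.7 -76.  113.3] F [0.6 0.7 0.9] w 0.697
[[-0.003 -0.001  1.   ]
 [-1.    -0.    -0.003]
 [ 0.    -1.    -0.001]]
delta_cm [-0.36  6.73  0.12]
```

```bash
python3 -m handwheel '[{"delta_pos":[0,0.4,0],"twist":[0,0,0],"jaw":0.7},{"delta_pos":[0,0.5,0],"twist":[0,0,0],"jaw":0.7},{"delta_pos":[0,0.5,0],"twist":[0,0,0],"jaw":0.7},{"delta_pos":[0,1,0],"twist":[0,0,0],"jaw":0.7},{"delta_pos":[0,2.2,0],"twist":[0,0,0],"jaw":0.7},{"delta_pos":[0,3.6,0],"twist":[0,0,0],"jaw":0.7},{"delta_pos":[0,5,0],"twist":[0,0,0],"jaw":0.7},{"delta_pos":[0,6.1,0],"twist":[0,0,0],"jaw":0.7},{"delta_pos":[0,6.7,0],"twist":[0,0,0],"jaw":0.7},{"delta_pos":[0,6.7,0],"twist":[0,0,0],"jaw":0.7}]' && python3 st.py 441.8 -72.4 46
```

```text
time_s: 22.22
eef_pos: [441.2, -71.9, 46.1]
ee_rot: [-0.5, 0.501, -0.5, 0.499]
force: [-0.7, 0.9, 0.1]
grip_width: 0.701
22.22 [441.2 -71.9  46.1] F [-0.7  0.9  0.1] w 0.701
[[ 0.001 -0.002  1.   ]
 [-1.     0.001  0.001]
 [-0.001 -1.    -0.002]]
delta_cm [0.05 0.01 0.06]
```

```bash
python3 -m handwheel '[{"delta_pos":[0,0,0.1],"twist":[0,0,0],"jaw":0.4},{"delta_pos":[0,0,0.1],"twist":[0,0,0],"jaw":0.2},{"delta_pos":[0,0,0.1],"twist":[0,0,0],"jaw":0.2},{"delta_pos":[0,0,0.1],"twist":[0,0,0],"jaw":0.2},{"delta_pos":[0,0,0.1],"twist":[0,0,0],"jaw":0.2},{"delta_pos":[0,0,0.1],"twist":[0,0,0],"jaw":0.2},{"delta_pos":[0,0,0.1],"twist":[0,0,0],"jaw":0.2},{"delta_pos":[0,0,0.1],"twist":[0,0,0],"jaw":0.2},{"delta_pos":[0,0,0.1],"twist":[0,0,0],"jaw":0.2},{"delta_pos":[0,0,0.1],"twist":[0,0,0],"jaw":0.2}]' 40 && python3 st.py 494 191.8 160
```

```text
time_s: 23.05
eef_pos: [443.2, -73.0, 47.8]
ee_rot: [-0.5, 0.5, -0.5, 0.501]
force: [0.2, 0.7, 5.6]
grip_width: 0.36
23.05 [443.2 -73.   47.8] F [0.2 0.7 5.6] w 0.36
[[-0.     0.002  1.   ]
 [-1.    -0.    -0.   ]
 [ 0.    -1.     0.002]]
delta_cm [-26.48 -11.22   5.08]
```

Release height will be 57.8.

```bash
python3 -m handwheel '[{"delta_pos":[0,-1.5,0],"twist":[0,0,0],"jaw":0.2},{"delta_pos":[0,-4,0],"twist":[0,0,0],"jaw":0.2},{"delta_pos":[0,-7,0],"twist":[0,0,0],"jaw":0.2},{"delta_pos":[0,-9.8,0],"twist":[0,0,0],"jaw":0.2},{"delta_pos":[-2,-11.2,0.4],"twist":[0,0,0],"jaw":0.2},{"delta_pos":[-5,-11.2,1],"twist":[0,0,0],"jaw":0.2},{"delta_pos":[-8.5,-11.2,1.6],"twist":[0,0,0],"jaw":0.2},{"delta_pos":[-12,-11.2,2.3],"twist":[0,0,0],"jaw":0.2},{"delta_pos":[-15,-11.2,2.9],"twist":[0,0,0],"jaw":0.2},{"delta_pos":[-18,-11.2,3.4],"twist":[0,0,0],"jaw":0.2}]' && python3 st.py 494 191.8 160
```

```text
time_s: 23.88
eef_pos: [476.5, 108.8, 159.0]
ee_rot: [-0.5, 0.5, -0.5, 0.5]
force: [0.8, -0.2, -0.9]
grip_width: 0.356
23.88 [476.5 108.8 159. ] F [ 0.8 -0.2 -0.9] w 0.356
[[ 0. -0.  1.]
 [-1. -0.  0.]
 [ 0. -1. -0.]]
delta_cm [-8.3  -0.11  1.75]
```

```bash
python3 -m handwheel '[{"delta_pos":[-2.5,0,0.5],"twist":[0,0,0],"jaw":0.2},{"delta_pos":[-5,0,1],"twist":[0,0,0],"jaw":0.2},{"delta_pos":[-7,0,1.4],"twist":[0,0,0],"jaw":0.2},{"delta_pos":[-8.5,0,1.7],"twist":[0,0,0],"jaw":0.2},{"delta_pos":[-8.5,0,1.7],"twist":[0,0,0],"jaw":0.2},{"delta_pos":[-8.5,0,1.7],"twist":[0,0,0],"jaw":0.2},{"delta_pos":[-8.5,0,1.7],"twist":[0,0,0],"jaw":0.2},{"delta_pos":[-8.5,0,1.7],"twist":[0,0,0],"jaw":0.2},{"delta_pos":[-8.5,0,1.7],"twist":[0,0,0],"jaw":0.2},{"delta_pos":[-8.5,0,1.7],"twist":[0,0,0],"jaw":0.2}]' && python3 st.py 494 191.8 57.8
```

```text
time_s: 24.72
eef_pos: [493.8, 191.5, 159.2]
ee_rot: [-0.5, 0.5, -0.5, 0.5]
force: [-0.2, 0.2, -0.8]
grip_width: 0.359
24.72 [493.8 191.5 159.2] F [-0.2  0.2 -0.8] w 0.359
[[-0.001  0.     1.   ]
 [-1.    -0.    -0.001]
 [ 0.    -1.     0.   ]]
delta_cm [-0.03 10.14  0.02]
```

```bash
python3 -m handwheel '[{"delta_pos":[0,1,0],"twist":[0,0,0],"jaw":0.2},{"delta_pos":[0,3,0],"twist":[0,0,0],"jaw":0.2},{"delta_pos":[0,5.5,0],"twist":[0,0,0],"jaw":0.2},{"delta_pos":[0,7.5,0],"twist":[0,0,0],"jaw":0.2},{"delta_pos":[0,8.8,0],"twist":[0,0,0],"jaw":0.2},{"delta_pos":[0,9.3,0],"twist":[0,0,0],"jaw":0.2},{"delta_pos":[0,9.6,0],"twist":[0,0,0],"jaw":0.2},{"delta_pos":[0,9.8,0],"twist":[0,0,0],"jaw":0.2},{"delta_pos":[0,9.9,0],"twist":[0,0,0],"jaw":0.2},{"delta_pos":[0,9.9,0],"twist":[0,0,0],"jaw":0.2}]' && python3 st.py 494 191.8 57.8
```

```text
time_s: 25.55
eef_pos: [494.1, 192.1, 60.6]
ee_rot: [-0.5, 0.5, -0.5, 0.5]
force: [0.3, 0.4, -0.5]
grip_width: 0.357
25.55 [494.1 192.1  60.6] F [ 0.3  0.4 -0.5] w 0.357
[[-0.     0.001  1.   ]
 [-1.     0.    -0.   ]
 [-0.    -1.     0.001]]
delta_cm [ 0.03  0.28 -0.01]
```

```bash
python3 -m handwheel '[{"delta_pos":[0,0.08,0],"twist":[0,0,0],"jaw":0.2},{"delta_pos":[0,0.16,0],"twist":[0,0,0],"jaw":0.2},{"delta_pos":[0,0.24,0],"twist":[0,0,0],"jaw":0.2},{"delta_pos":[0,0.28,0],"twist":[0,0,0],"jaw":0.2},{"delta_pos":[0,0.32,0],"twist":[0,0,0],"jaw":0.2},{"delta_pos":[0,0.32,0],"twist":[0,0,0],"jaw":0.2},{"delta_pos":[0,0.32,0],"twist":[0,0,0],"jaw":0.2},{"delta_pos":[0,0.32,0],"twist":[0,0,0],"jaw":0.2},{"delta_pos":[0,0.32,0],"twist":[0,0,0],"jaw":0.2},{"delta_pos":[0,0.32,0],"twist":[0,0,0],"jaw":0.2}]' && python3 st.py
```

```text
time_s: 26.38
eef_pos: [494.2, 192.1, 57.8]
ee_rot: [-0.5, 0.5, -0.5, 0.5]
force: [-2.5, -1.8, 6.6]
grip_width: 0.363
26.38 [494.2 192.1  57.8] F [-2.5 -1.8  6.6] w 0.363
[[-0.     0.001  1.   ]
 [-1.     0.    -0.   ]
 [-0.    -1.     0.001]]
```

```bash
python3 -m handwheel '[{"delta_pos":[0,0,0],"twist":[0,0,0],"jaw":0.45},{"delta_pos":[0,0,0],"twist":[0,0,0],"jaw":0.55},{"delta_pos":[0,0,0],"twist":[0,0,0],"jaw":0.65},{"delta_pos":[0,0,0],"twist":[0,0,0],"jaw":0.7},{"delta_pos":[0,0,0],"twist":[0,0,0],"jaw":0.7},{"delta_pos":[0,-1,0],"twist":[0,0,0],"jaw":0.7},{"delta_pos":[0,-3,0],"twist":[0,0,0],"jaw":0.7},{"delta_pos":[0,-5,0],"twist":[0,0,0],"jaw":0.7},{"delta_pos":[0,-7,0],"twist":[0,0,0],"jaw":0.7},{"delta_pos":[0,-10,0],"twist":[0,0,0],"jaw":0.7}]' && python3 -m handwheel '[{"delta_pos":[2,-2,0],"twist":[0,0,0],"jaw":0.7},{"delta_pos":[5,-3,0],"twist":[0,0,0],"jaw":0.7},{"delta_pos":[8,-4,0],"twist":[0,0,0],"jaw":0.7},{"delta_pos":[11,-4,0],"twist":[0,0,0],"jaw":0.7},{"delta_pos":[14,-4,0],"twist":[0,0,0],"jaw":0.7},{"delta_pos":[17,-4,0],"twist":[0,0,0],"jaw":0.7},{"delta_pos":[19,-4,0],"twist":[0,0,0],"jaw":0.7},{"delta_pos":[20,-4,0],"twist":[0,0,0],"jaw":0.7},{"delta_pos":[20,-4,0],"twist":[0,0,0],"jaw":0.7},{"delta_pos":[20,-4,0],"twist":[0,0,0],"jaw":0.7}]'
python3 see.py t5
python3 - <<'E'
from rig import imaging
import cv2
c=imaging.capture("scene"); cv2.imwrite("pics/s5.png",cv2.resize(c["frame"][130:300,180:490],None,fx=2.5,fy=2.5)[:,:,::-1])
E
```

```text
time_s: 27.22
eef_pos: [492.9, 192.0, 157.3]
ee_rot: [-0.499, 0.501, -0.501, 0.5]
force: [0.2, -0.3, -1.2]
grip_width: 0.698
time_s: 28.05
eef_pos: [493.7, -7.4, 197.2]
ee_rot: [0.5, -0.5, 0.5, -0.5]
force: [0.1, 0.7, 0.4]
grip_width: 0.702
red 260 [577.3 279.2  82. ] 81.6
yellow 263 [488.1 278.   82. ] 81.9
green 235 [581.9 193.1  82. ] 81.7
green 211 [ 588.  -317.1   72. ] 71.1
blue 197 [ 588.5 -190.    72. ] 71.3
blue 191 [491.7 192.8  82. ] 81.9
```

View pics/t5.png

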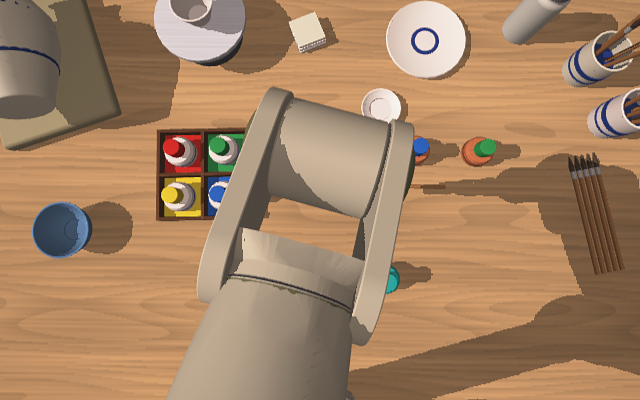

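View pics/s5.png

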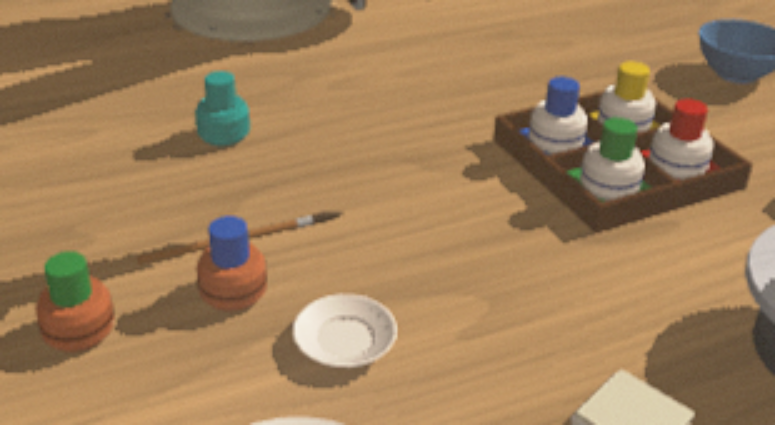

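All four jars stand upright in the matching bays. In the top view the lids are at about px (174,148), (218,146), (173,194) and (218,195), and both brown jars are unmoved. Every measured lid is within about 5 mm of its tile centre, at lid-top height 82 mm.

```bash
python3 -c "
from rig import ctrl
print(ctrl.finish_job())"
```

```text
the job is handed in; nothing more can be done
None
```

I put the four white jars away by their lids, each on the tile of its lid's colour, and handed the job in at about 28 s. No verdict was reported.

- **Jar positions:** in the last top view, the lid centres are within about 5 mm of their tile centres: red 5 mm, yellow 3 mm, green 2 mm, blue 2 mm. The lid tops are at about 82 mm, as they should be for jars standing on the tiles.
- **Upright and undisturbed:** the scene view shows all four jars upright. The brown jars and the turquoise look-alike were not touched, and both brown jars measured within 1 mm of where they started.
- **Setting down:** the wrist force was about 6 N when each jar was released. The arm ended clear of everything.
- **Check that disagreed:** the scene camera's lid positions differed from the top camera's by 2 to 4 mm at the start. I used the top camera's readings, shifted about 1 mm in x.
- **Partly hidden views:** the arm hid part of the tray during some checks, including part of the blue jar's lid in the last one. That makes its reading less certain than the other three.

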